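# Pull the seized roller from the saw's roller table

### The arm

A 6-joint arm with a two-finger parallel gripper is mounted at the origin on the work surface. World frame = base frame: x ahead of the robot, y to its left, z up, the work surface at z = 0. Lengths are in m, angles in rad, forces in N, time in s.
With the tool pointing down it reaches from about 0.35 to 0.925 m from the base axis. Payload 6.4 kg.
Tool frame: the origin (TCP) lies on the centre line of the jaws, within the pads' length; the fingertips stand 19 mm ahead of it and the grasp point (between the pads) is the TCP (r.tip_extent is the z of the fingertips in the tool frame, in m); z points along the fingers, y is the direction in which the jaws open and shut (so a half turn about z gives the same grasp; the last joint's range is limited). The gripper opens to 85 mm and grips with 20 to 120 N. Pads are 22 mm wide; open, the fingers measure 114 mm over their backs; the gripper's body (76 mm by 85 mm) begins 54 mm behind the grasp point. The pads swing forward as they close: fully open they stand 13 mm farther back than shut.
Start: joints at [1.008, 0.245, 1.558, -0, 1.339, -0.174], TCP at [0.246, 0.601, 0.25] pointing down, gripper open.
Joint ranges: [-3.13, 3.13], [-1.02, 2.26], [0.13, 2.54], [-0.95, 4.09], [0.21, 2.88], [-2.74, 2.74]. Speed limits (rad/s): [2.57, 2.57, 3.14, 3.14, 3.14, 3.14].

### API

Orientations are given as a unit quaternion [w, x, y, z].
In Python, from cell import r gives the robot as it stands.
- The arm moves only by the tool apply_moves, never from a script. Its argument "moves" is text: rows parted by semicolons, each of 4 numbers parted by spaces: the shift along the tool's x, y, z in m, then the turn about the tool's z in rad. In form: x y z yaw; .... A call has 1 to 20 rows; each row shifts and turns the pose as measured when the row begins, along the tool's axes as they then stand; what a row does not reach is not made up. A row lasts 1/8 s, in which the tool goes at most 62.5 mm and 10.7 degrees, less where a joint would pass 70% of its speed; a pose out of reach is approached as far as the arm can. A call is refused whole if a number of a shift passes 0.0625 or a number of a turn 0.188, either way. A call with a gripper value outside its range is refused whole. "jaw" is the gripper command: -1 is fully open, 1 is shut, values between are in proportion, set as the call begins (left out, the last holds). The fingers move at their own pace and stop on an object; "newtons" is the grip in N (left out, the last holds). Time passes only in rows, so rows that do not move let the fingers close. It gives the time, the measured TCP pose, the force and the opening at its end, in the units of the state.
- r.state(): the state, without advancing time (a new reading comes with each control period).
- r.read_camera(name): name is "scene" or "top" or "wrist"; returns the picture (420x560x3 uint8, red, green, blue); there is no depth.
- r.camera_info(name): a dict with "camera_matrix" (3x3 intrinsics, pixels), "world_from_camera" (4x4, takes a point from camera to world coordinates). Camera axes: x right, y up, looking along -z (the intrinsics and any distortion apply to the point x, -y, -z); pixel columns grow to the right and rows downward; lengths in m; the calibration is good to about 2 mm. A picture is of the moment at which its call begins: read the wrist's pose just before it. camera_info takes no time and is no camera call; for the wrist camera it gives the pose at the moment of the call.
- r.hand_in(): hands the job in, once; it reports no verdict.
Trained networks look in the newest picture that a camera, given by its name, has taken for a name from the list of things; names that differ only in an ending like _2 or _b are one class to them, and where a whole thing is asked for, a point or a joint stands for the part that bears it (a point fixed in the world has none). Each returns a list of dicts, best first, with "confidence" (0 to 1); they miss things now and then, are a little off and sometimes report something else, mostly with a low value. They report only what shows in the picture. A call takes as long as a camera call.
- r.look_for(camera, target): "bbox" ([left, top, right, bottom] in pixels, round what is visible of it).
- r.outline_of(camera, target): "mask" (420x560 bool, what is visible of it) and "bbox" ([left, top, right, bottom] in pixels, round what is visible of it).
- r.mark_of(camera, target): "location" ([column, row] in pixels: a listed point, or the origin of a listed thing).
The state is a dict: "time_s": time; "q": joint angles; "dq": joint speeds; "joint_efforts": joint torques, N m; "tcp_pos": TCP position; "tool_rot": TCP orientation; "contact_force": force on the tool from outside, world axes, zero at the start; "wrist_torque": the same for the moment, N m; "width": finger opening in m.
Only numpy, scipy, OpenCV 4.12 (cv2) and the standard library are available. Lean on these libraries where they do the work, as an engineer would, in place of code of your own. Each camera call takes 0.05 s, during which the arm holds its last target. There are 200 camera calls.

### The job

One of the five rollers in the roller table has seized bearings. Give every roller a small turn with a fingertip to find the one that will not go round, lift that one straight up out of its slots with both ends coming clear together, keep it level all the way, and set it down gently, not dropped, lying in the blue parts tray. Leave the four good rollers seated in their slots, each turned a little from where it was, and everything else on the bench where it is.

Things in the scene. Friction and masses are not known exactly. Their poses are not given: they have to be found in the camera images.
- table_frame: bench-top roller table (green steel): two slotted side rails on legs. Origin under its centre, at bench height; its own x runs along the rollers, its own y along the rails. Five pairs of opposite slots at y = -160, -80, 0, 80, 160 mm, a roller in each. Two cross ties lie below the rollers, 51 mm above the bench at y = -180 and 180 mm
- slot_near (a point): bottom of the middle U slot (y = 0) of the rail nearer the robot; same axes as table_frame. Rails: plates 5 mm thick, 410 mm long, inner faces 130 mm either side of the table's middle line, top edge 100 mm above the bench. Slots: open at the top, 13.5 mm wide, 18.5 mm deep, bottoms 81.5 mm above the bench
- slot_far (a point): bottom of the middle U slot of the rail farther from the robot, otherwise as slot_near
- roller_a: one of five identical-looking rollers, about 0.6 kg, in any slot pair: steel tube 38 mm diameter, 252 mm long, turning about its own x on a hexagon axle (11 mm over flats, 290 mm overall) whose ends lie in the slots. Origin mid-roller on its axis, 87 mm above the bench when seated (tube top 106 mm). Balanced; 4 mm end play each way; 42 mm free between neighbouring tubes
- roller_b: one of the five rollers, built and placed like roller_a. The pose given is the axle's and does not follow the turning of the tube; a thin dark weld seam along each tube shows it turning. A good tube stays turned where it comes to rest: do not turn it back
- roller_c: one of the five rollers, built like roller_a. On four of the five the tube turns almost freely (0.2 N at its surface, and may run on after a touch); on the seized one, any of them, it cannot be turned by hand (tens of N): a fingertip pressed on its top with a few N and drawn sideways, square to the roller, drags with a friction of about a third of the pressing force or more
- roller_d: one of the five rollers, built and placed like roller_a; see also roller_b and roller_c
- roller_e: one of the five rollers, built and placed like roller_a; see also roller_b and roller_c
- tube_a (a joint): turn of roller_a's tube on its axle, rad, 0 at the start; grows as the tube's top moves towards table_frame's -y. 0.1 rad is 2 mm at the surface
- tube_b (a joint): turn of roller_b's tube on its axle, rad, 0 at the start; grows as the tube's top moves towards table_frame's -y. 0.1 rad is 2 mm at the surface
- tube_c (a joint): turn of roller_c's tube on its axle, rad, 0 at the start; grows as the tube's top moves towards table_frame's -y. 0.1 rad is 2 mm at the surface
- tube_d (a joint): turn of roller_d's tube on its axle, rad, 0 at the start; grows as the tube's top moves towards table_frame's -y. 0.1 rad is 2 mm at the surface
- tube_e (a joint): turn of roller_e's tube on its axle, rad, 0 at the start; grows as the tube's top moves towards table_frame's -y. 0.1 rad is 2 mm at the surface
- tray: blue open parts tray, fixed on the bench; origin under its centre, at bench height. Outside 345 mm along its own x, 135 mm along its own y, 32 mm high; walls and floor 3 mm thick. A roller lying in it has its axis 22 mm above the bench and must lie along the tray's x
- grease_tin: bystander: yellow grease tin, 64 mm diameter, 55 mm high, standing; origin at the centre of its underside
- screwdriver: bystander: screwdriver lying flat, handle towards its own -x
- spanner: bystander: spanner lying flat along its own x
- tape_measure: bystander: orange tape measure, 70 x 40 x 62 mm, standing; origin at the centre of its underside
- sanding_block: bystander: cork sanding block, 110 x 65 x 34 mm; origin at the centre of its underside
- oil_bottle: bystander: white oil bottle with a red cap, 52 mm diameter, 130 mm high, standing; origin at the centre of its underside
- offcut: bystander: pale wooden offcut, 160 x 70 x 22 mm, lying flat; origin at the centre of its underside

How it is judged:
By the outcome, as a careful person would: the job done as asked, in the order asked, and still so for the second after the job is handed in, with the robot touching nothing.
It also fails if it takes over 64 s, if anything falls off the work surface, if the arm or the gripper's body presses on something with over 40 N, if the wrist force passes 120 N, or if a joint passes its speed limit or range.

## Working session

There is one attempt and no reset: what is moved stays moved. The work goes in short steps, Python scripts to look and compute and a tool call to move; the robot and the scene stay as the last step left them, time stands still between calls to the robot, and variables do not carry over. Pictures are saved under pics/ and viewed, about 8 in all and at most 12, crops included, and the job is handed in when it is done.

Besides the shell and the picture viewer there is one more tool, called after ">>>" in YAML: its name, and indented under it one key for each argument. apply_moves: Moves the arm, as the interface text tells. Its arguments: {"type":"object","properties":{"moves":{"type":"string"},"jaw":{"type":"number"},"newtons":{"type":"number"}},"required":["moves"]}

```bash
ls; mkdir -p pics; python3 - <<'E'
from cell import r
import cv2,numpy as np
s=r.state();print({k:np.round(v,3).tolist() for k,v in s.items()}, r.tip_extent)
for c in ("top","scene"):
    im=r.read_camera(c);cv2.imwrite(f'pics/{c}0.png',im[:,:,::-1])
    i=r.camera_info(c);print(c,np.round(i["camera_matrix"],1).tolist(),np.round(i["world_from_camera"],4).tolist(),[k for k in i])
    for t in ("table_frame","slot_near","slot_far","roller_a","tray"):
        print(t,[(np.round(d["location"],1).tolist(),round(d["confidence"],2)) for d in r.mark_of(c,t)])
E
```

```text
pics
{'time_s': 0.0, 'q': [1.008, 0.246, 1.559, 0.0, 1.339, -0.174], 'dq': [-0.0, 0.001, -0.001, 0.0, -0.001, -0.002], 'joint_efforts': [-0.001, -42.951, -32.612, -0.0, 0.005, -0.0], 'tcp_pos': [0.246, 0.601, 0.249], 'tool_rot': [-0.0, 0.193, 0.981, -0.001], 'contact_force': [0.668, 0.383, -0.373], 'wrist_torque': [-0.032, 0.08, 0.028], 'width': 0.085} 0.019
top [[511.3, 0.0, 277.5], [0.0, 511.3, 209.3], [0.0, 0.0, 1.0]] [[0.0213, 0.9961, -0.0855, 0.3959], [-0.9996, 0.0227, 0.0157, 0.0814], [0.0176, 0.0851, 0.9962, 1.6553], [0.0, 0.0, 0.0, 1.0]] ['camera_matrix', 'world_from_camera']
table_frame [([312.6, 193.4], 0.17)]
slot_near [([268.2, 241.5], 0.89)]
slot_far [([253.2, 156.7], 0.9), ([363.4, 278.6], 0.67)]
roller_a [([259.8, 197.2], 0.97), ([235.6, 197.3], 0.87), ([311.2, 192.2], 0.8), ([207.3, 202.5], 0.73), ([284.7, 195.3], 0.67)]
tray [([390.9, 205.5], 0.98)]
scene [[438.1, 0.0, 272.8], [0.0, 438.1, 207.6], [0.0, 0.0, 1.0]] [[0.7332, -0.388, 0.5586, 1.2051], [0.6798, 0.3943, -0.6184, -0.6922], [0.0196, 0.8331, 0.5528, 0.7637], [0.0, 0.0, 0.0, 1.0]] ['camera_matrix', 'world_from_camera']
table_frame [([292.8, 202.9], 0.61)]
slot_near [([256.5, 195.3], 0.57), ([283.0, 219.8], 0.38)]
slot_far [([331.9, 226.1], 0.83)]
roller_a [([311.3, 190.1], 0.8), ([261.2, 231.8], 0.8), ([279.1, 220.6], 0.76), ([326.7, 184.7], 0.73)]
tray []
```

View pics/top0.png

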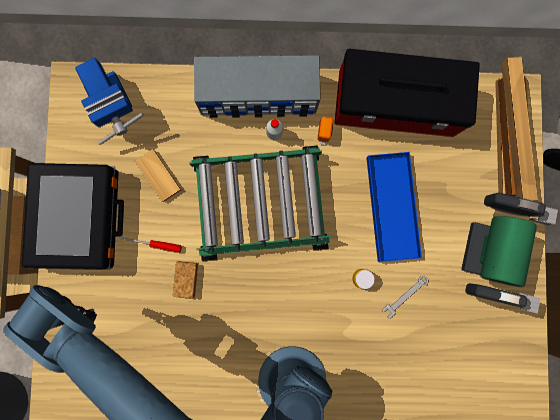

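```bash
cat > h.py <<'E'
import numpy as np,cv2
def ray(i,p,z):
    K=np.array(i["camera_matrix"]);T=np.array(i["world_from_camera"])
    d=T[:3,:3]@(np.diag([1,-1,-1])@np.linalg.inv(K)@np.array([p[0],p[1],1.]))
    o=T[:3,3];return o+d*(z-o[2])/d[2]
def proj(i,P):
    K=np.array(i["camera_matrix"]);T=np.array(i["world_from_camera"])
    c=T[:3,:3].T@(np.array(P)-T[:3,3]);c=K@(c*[1,-1,-1]);return c[:2]/c[2]
E
python3 - <<'E'
from cell import r
from h import *
i=r.camera_info("top")
for n,p,z in [("near",(268.2,241.5),.0815),("far",(253.2,156.7),.0815)]+[("rol",p,.087) for p in [(207.3,202.5),(235.6,197.3),(259.8,197.2),(284.7,195.3),(311.2,192.2)]]+[("tray",(390.9,205.5),0)]: print(n,ray(i,p,z).round(4))
E
```

```text
near [0.431  0.083  0.0815]
far [0.6935 0.1358 0.0815]
rol [0.5464 0.273  0.087 ]
rol [0.5645 0.1865 0.087 ]
rol [0.5666 0.112  0.087 ]
rol [0.5743 0.0354 0.087 ]
rol [ 0.5858 -0.0464  0.087 ]
tray [ 0.5588 -0.3146  0.    ]
```

```bash
python3 - <<'E'
from cell import r
from h import *
i=r.camera_info("top");r.read_camera("top")
def ax(m,z):
    ys,xs=np.nonzero(m);P=np.array([ray(i,p,z)[:2] for p in zip(xs,ys)])
    (c,s,a)=cv2.minAreaRect(P.astype(np.float32)*1000); m0=P.mean(0);w,v=np.linalg.eigh(np.cov(P.T));d=v[:,1]*np.sign(v[0,1])
    return np.round(c,1),np.round(s,1),round(a,1),m0.round(4),round(np.degrees(np.arctan2(d[1],d[0])),2)
for t,z in (("roller_a",.097),("tray",.016)):
    for d in r.outline_of("top",t): print(t,round(d["confidence"],2),*ax(d["mask"],z))
for t in ("grease_tin","screwdriver","sanding_block","oil_bottle","tape_measure","offcut","spanner"):
    for d in r.mark_of("top",t)[:1]: print(t,round(d["confidence"],2),ray(i,d["location"],0).round(3))
i=r.camera_info("wrist");print(np.round(i["camera_matrix"],1).tolist(),np.round(i["world_from_camera"],3).tolist())
E
```

```text
roller_a 0.97 [559.4 113.3] [281.5  44.3] 6.3 [0.557  0.1131] 6.95
roller_a 0.91 [545.3 191.4] [274.9  37.8] 6.7 [0.5445 0.1914] 6.63
roller_a 0.86 [538.8 270.1] [284.2  42.8] 8.0 [0.5376 0.2705] 6.62
roller_a 0.7 [570.6  34.6] [288.4  37.7] 6.5 [0.5713 0.0343] 6.88
roller_a 0.6 [577.  -44.7] [286.2  39.3] 7.2 [ 0.5764 -0.0449] 6.84
tray 0.67 [410.1 412.9] [101.1  26. ] 81.8 [0.41   0.4088] 80.45
tray 0.56 [ 554.8 -319.6] [349.8 147. ] 6.0 [ 0.5535 -0.3186] 6.35
grease_tin 0.91 [ 0.327 -0.218  0.   ]
screwdriver 0.66 [0.574 0.119 0.   ]
sanding_block 0.61 [0.301 0.347 0.   ]
oil_bottle 0.82 [0.794 0.073 0.   ]
tape_measure 0.91 [ 0.797 -0.089  0.   ]
offcut 0.64 [0.653 0.434 0.   ]
spanner 0.79 [ 0.268 -0.355  0.   ]
[[293.2, 0.0, 275.8], [0.0, 293.2, 205.2], [0.0, 0.0, 1.0]] [[0.378, -0.891, -0.252, 0.184], [0.926, 0.364, 0.103, 0.627], [-0.0, -0.273, 0.962, 0.373], [0.0, 0.0, 0.0, 1.0]]
```

>>> apply_moves:
  moves: "0 0 0 -0.17;0 0 0 -0.17;0 0 0 -0.17;-0.025 -0.052 -0.003 0;-0.025 -0.052 -0.003 0;-0.025 -0.052 -0.003 0;-0.025 -0.052 -0.003 0;-0.025 -0.052 -0.003 0;-0.025 -0.052 -0.003 0;-0.025 -0.052 -0.003 0;-0.025 -0.052 -0.003 0;-0.025 -0.052 -0.003 0;-0.025 -0.052 -0.003 0;0 0 0 0"
  jaw: 1

```text
time_s: 2.85
tcp_pos: [0.5764, 0.1067, 0.2833]
tool_rot: [0.003, -0.071, 0.998, 0.001]
contact_force: [0.2, 0.0, 0.6]
width: -0.0002
```

```bash
cat >> h.py <<'E'
C=np.array([.557,.1125]);YAW=np.radians(6.8)
def tab(p,C=C,a=YAW):
    R=np.array([[np.cos(a),np.sin(a)],[-np.sin(a),np.cos(a)]]);return R@(np.array(p)[:2]-C)
def st(r):
    s=r.state();q=s["tool_rot"];w,x,y,z=q
    Y=np.array([2*(x*y-w*z),1-2*(x*x+z*z)])
    Z=np.array([2*(x*z+w*y),2*(y*z-w*x),1-2*(x*x+y*y)])
    print("t",round(s["time_s"],2),"tcp",np.round(s["tcp_pos"],4),"tab mm",(1000*tab(s["tcp_pos"])).round(1),"yaw",round(np.degrees(np.arctan2(Y[1],Y[0]))-90,2),"Z",Z.round(3),"F",np.round(s["contact_force"],2),"Ft",(tab(s["contact_force"][:2],0*C)).round(2),"w",round(s["width"],4))
E
python3 - <<'E'
from cell import r
from h import *
st(r);i=r.camera_info("wrist");im=r.read_camera("wrist");cv2.imwrite('pics/w1.png',im[:,:,::-1])
def ax(m,z):
    ys,xs=np.nonzero(m);P=np.array([ray(i,p,z)[:2] for p in zip(xs,ys)])
    m0=P.mean(0);w,v=np.linalg.eigh(np.cov(P.T));d=v[:,1]*np.sign(v[0,1])
    return m0.round(4),round(np.degrees(np.arctan2(d[1],d[0])),2)
for d in r.outline_of("wrist","roller_a"): print(round(d["confidence"],2),*ax(d["mask"],.1),d["bbox"])
for t in("slot_near","slot_far"):
  for d in r.mark_of("wrist",t): print(t,round(d["confidence"],2),ray(i,d["location"],.0815).round(4),d["location"])
E
```

```text
t 2.85 tcp [0.5764 0.1067 0.2833] tab mm [18.6 -8.1] yaw 8.09 Z [ 0.007  0.002 -1.   ] F [0.18 0.03 0.6 ] Ft [0.18 0.01] w -0.0002
0.95 [0.5573 0.0351] 6.8 [185.0, 23.2, 232.9, 280.2]
0.83 [0.5274 0.109 ] 7.11 [267.8, 26.9, 307.8, 247.0]
0.6 [0.5351 0.187 ] 6.74 [331.1, 24.9, 387.1, 282.5]
0.57 [0.5299 0.2641] 6.9 [397.0, 28.7, 473.3, 298.7]
0.56 [ 0.5657 -0.0414] 6.72 [102.0, 18.3, 167.5, 291.5]
slot_near 0.66 [0.4343 0.0977 0.0815] [287.3, 43.2]
```

View pics/w1.png

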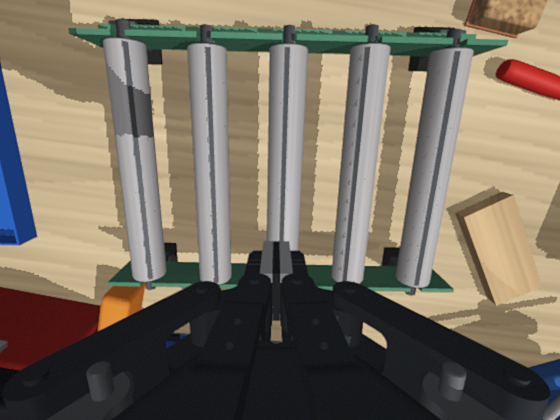

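```bash
python3 - <<'E'
from cell import r
from h import *
i=r.camera_info("wrist")
for a,b in [((123,42),(150,279)),((207.5,46),(217,283)),((289,46),(284,246)),((371,46),(347,283)),((453,50),(413,285))]:
    A=ray(i,a,.1);B=ray(i,b,.1);d=B-A
    print((tab(A)*1000).round(1),(tab(B)*1000).round(1),np.degrees(np.arctan2(d[1],d[0])).round(2))
E
```

```text
[-117.9 -150.3] [ 130.3 -147.3] 7.49
[-116.9  -71.6] [133.3 -69.3] 7.34
[-119.1    4.6] [84.   7.5] 7.62
[-121.4   81.4] [128.9  83.2] 7.21
[-120.4  158.9] [129.4 161.2] 7.31
```

>>> apply_moves:
  moves: "0.004 0.044 0 0.017;0.004 0.044 0 0;0.004 0.044 0 0;0.0035 0.043 0.03 0;0 0 0.04 0;0 0 0.04 0;0 0 0.03 0;0 0 0 0"

```text
time_s: 4.05
tcp_pos: [0.5262, 0.2995, 0.1413]
tool_rot: [0.004, -0.074, 0.997, 0.002]
contact_force: [0.3, -0.1, -0.2]
width: 0.0001
```

```bash
sed -i 's/^C=.*/C=np.array([.5596,.1158]);YAW=np.radians(7.1)/' h.py; cat > s.py <<'E'
from cell import r
from h import *
st(r)
E
cat > w.py <<'E'
from cell import r
from h import *
import sys
st(r);i=r.camera_info("wrist");im=r.read_camera("wrist");cv2.imwrite('pics/%s.png'%sys.argv[1],im[:,:,::-1])
E
python3 s.py
```

```text
t 4.05 tcp [0.5262 0.2995 0.1413] tab mm [-10.5 186.5] yaw 8.54 Z [ 0.008  0.005 -1.   ] F [ 0.32 -0.13 -0.15] Ft [ 0.3  -0.17] w 0.0001
```

>>> apply_moves:
  moves: "-0.005 -0.01 0 0.025;-0.005 -0.011 0 0;0 0 0.005 0;0 0 0.003 0;0 0 0 0"

```text
time_s: 4.68
tcp_pos: [0.5424, 0.28, 0.1386]
tool_rot: [0.008, -0.061, 0.998, 0.003]
contact_force: [0.6, -0.3, -0.3]
width: -0.0001
```

```bash
python3 s.py
```

```text
t 4.67 tcp [0.5424 0.28   0.1386] tab mm [  3.2 165.1] yaw 7.05 Z [ 0.016  0.007 -1.   ] F [ 0.6  -0.31 -0.35] Ft [ 0.56 -0.38] w -0.0001
```

>>> apply_moves:
  moves: "0 0 0.005 0;0 0 0.005 0;0 0 0.003 0"

```text
time_s: 5.05
tcp_pos: [0.5424, 0.2804, 0.1248]
tool_rot: [0.008, -0.062, 0.998, 0.003]
contact_force: [-0.1, -0.8, 4.8]
width: 0.0001
```

```bash
python3 s.py
```

```text
t 5.05 tcp [0.5424 0.2804 0.1248] tab mm [  3.3 165.5] yaw 7.07 Z [ 0.016  0.008 -1.   ] F [-0.07 -0.8   4.84] Ft [-0.17 -0.78] w 0.0001
```

>>> apply_moves:
  moves: "0 -0.003 0.001 0;0 -0.004 0.001 0"

```text
time_s: 5.3
tcp_pos: [0.5433, 0.2743, 0.1249]
tool_rot: [0.008, -0.062, 0.998, 0.004]
contact_force: [-4.3, -0.8, 8.5]
width: 0.0
```

```bash
python3 s.py
```

```text
t 5.3 tcp [0.5433 0.2743 0.1249] tab mm [  3.4 159.3] yaw 7.11 Z [ 0.015  0.008 -1.   ] F [-4.31 -0.79  8.51] Ft [-4.37 -0.25] w 0.0
```

>>> apply_moves:
  moves: "0 0 -0.012 0;0.001 -0.024 0 0;0.001 -0.024 0 0;0 -0.022 0 0;0 0 0 0;0 0 0.004 0;0 0 0.003 0"

```text
time_s: 6.18
tcp_pos: [0.5515, 0.2047, 0.1329]
tool_rot: [0.011, -0.063, 0.998, 0.004]
contact_force: [0.4, 0.6, -0.4]
width: -0.0001
```

```bash
python3 s.py
```

```text
t 6.17 tcp [0.5515 0.2047 0.1329] tab mm [ 2.9 89.2] yaw 7.23 Z [ 0.021  0.01  -1.   ] F [ 0.38  0.55 -0.36] Ft [0.45 0.5 ] w -0.0001
```

>>> apply_moves:
  moves: "0 -0.005 0.004 0;0 0 0.003 0;0 0 0.0015 0"

```text
time_s: 6.55
tcp_pos: [0.5521, 0.2007, 0.1246]
tool_rot: [0.01, -0.064, 0.998, 0.004]
contact_force: [-6.4, -0.4, 13.0]
width: 0.0001
```

```bash
python3 s.py
```

```text
t 6.55 tcp [0.5521 0.2007 0.1246] tab mm [ 3.1 85.2] yaw 7.32 Z [ 0.02  0.01 -1.  ] F [-6.45 -0.39 12.98] Ft [-6.45  0.41] w 0.0001
```

>>> apply_moves:
  moves: "0 -0.003 -0.0003 0;0 -0.004 0.0005 0"

```text
time_s: 6.8
tcp_pos: [0.5533, 0.1941, 0.1249]
tool_rot: [0.01, -0.064, 0.998, 0.005]
contact_force: [-2.4, 0.3, 3.4]
width: 0.0002
```

```bash
python3 s.py
```

```text
t 6.8 tcp [0.5533 0.1941 0.1249] tab mm [ 3.4 78.5] yaw 7.36 Z [ 0.02   0.011 -1.   ] F [-2.38  0.31  3.41] Ft [-2.32  0.61] w 0.0002
```

>>> apply_moves:
  moves: "0 0 -0.012 0;0 -0.025 0 0;0 -0.025 0 0;0 -0.022 0 0;0 0 0 0;0 0 0.004 0;0 0 0.004 0;0 0 0.003 0"

```text
time_s: 7.8
tcp_pos: [0.5633, 0.1222, 0.1278]
tool_rot: [0.012, -0.065, 0.998, 0.005]
contact_force: [0.3, 0.0, 0.7]
width: 0.0002
```

```bash
python3 s.py
```

```text
t 7.8 tcp [0.5633 0.1222 0.1278] tab mm [4.5 5.9] yaw 7.46 Z [ 0.023  0.011 -1.   ] F [0.29 0.03 0.74] Ft [ 0.29 -0.01] w 0.0002
```

>>> apply_moves:
  moves: "0 0 0.002 0;0 0 0.001 0"

```text
time_s: 8.05
tcp_pos: [0.5632, 0.123, 0.1246]
tool_rot: [0.012, -0.065, 0.998, 0.005]
contact_force: [-1.8, 0.0, 5.9]
width: 0.0002
```

```bash
python3 s.py
```

```text
t 8.05 tcp [0.5632 0.123  0.1246] tab mm [4.4 6.7] yaw 7.51 Z [ 0.022  0.011 -1.   ] F [-1.76  0.05  5.86] Ft [-1.74  0.26] w 0.0002
```

>>> apply_moves:
  moves: "0 -0.003 0.0003 0;0 -0.004 0.0005 0"

```text
time_s: 8.3
tcp_pos: [0.564, 0.1164, 0.1249]
tool_rot: [0.011, -0.066, 0.998, 0.005]
contact_force: [-1.7, -0.2, 4.8]
width: -0.0001
```

```bash
python3 s.py
```

```text
t 8.3 tcp [0.564  0.1164 0.1249] tab mm [4.4 0. ] yaw 7.57 Z [ 0.021  0.011 -1.   ] F [-1.74 -0.18  4.81] Ft [-1.75  0.04] w -0.0001
```

Free. Next, y = −80 roller.

>>> apply_moves:
  moves: "0 0 -0.012 0;0.001 -0.025 0 0;0.001 -0.025 0 0;0.001 -0.022 0 0.01;0 0 0 0;0 0 0.004 0;0 0 0.004 0;0 0 0.003 0;0 0 0.002 0;0 0 0.001 0"

```text
time_s: 9.55
tcp_pos: [0.5721, 0.0451, 0.1248]
tool_rot: [0.014, -0.062, 0.998, 0.005]
contact_force: [-0.4, -0.3, 1.3]
width: 0.0002
```

```bash
python3 s.py
```

```text
t 9.55 tcp [0.5721 0.0451 0.1248] tab mm [  3.6 -71.7] yaw 7.16 Z [ 0.027  0.012 -1.   ] F [-0.41 -0.33  1.25] Ft [-0.45 -0.28] w 0.0002
```

>>> apply_moves:
  moves: "0 -0.003 0.0008 0;0 -0.004 0.0008 0"

```text
time_s: 9.8
tcp_pos: [0.5731, 0.0384, 0.1249]
tool_rot: [0.013, -0.063, 0.998, 0.005]
contact_force: [-5.3, 0.4, 7.6]
width: 0.0002
```

```bash
python3 s.py
```

```text
t 9.8 tcp [0.5731 0.0384 0.1249] tab mm [  3.8 -78.5] yaw 7.21 Z [ 0.026  0.012 -1.   ] F [-5.25  0.42  7.56] Ft [-5.16  1.06] w 0.0002
```

>>> apply_moves:
  moves: "0 0 -0.012 0;0 -0.025 0 0;0 -0.025 0 0;0 -0.022 0 0;0 0 0 0;0 0 0.004 0;0 0 0.004 0;0 0 0.003 0;0 0 0.002 0;0 0 0.001 0"

```text
time_s: 11.05
tcp_pos: [0.5838, -0.0326, 0.1254]
tool_rot: [0.016, -0.064, 0.998, 0.005]
contact_force: [-0.1, -0.4, 0.5]
width: -0.0001
```

```bash
python3 s.py
```

```text
t 11.05 tcp [ 0.5838 -0.0326  0.1254] tab mm [   5.7 -150.2] yaw 7.4 Z [ 0.031  0.012 -0.999] F [-0.07 -0.36  0.53] Ft [-0.11 -0.35] w -0.0001
```

>>> apply_moves:
  moves: "0 -0.003 0.0008 0;0 -0.004 0.0008 0;0 -0.004 0.0008 0"

```text
time_s: 11.42
tcp_pos: [0.586, -0.0424, 0.1253]
tool_rot: [0.016, -0.065, 0.998, 0.006]
contact_force: [0.9, 0.4, 1.2]
width: -0.0003
```

```bash
python3 s.py
```

```text
t 11.43 tcp [ 0.586  -0.0424  0.1253] tab mm [   6.7 -160.3] yaw 7.41 Z [ 0.031  0.015 -0.999] F [0.87 0.43 1.24] Ft [0.92 0.32] w -0.0003
```

>>> apply_moves:
  moves: "0 0 0.0012 0;0 -0.0025 0.001 0;0 -0.003 0.001 0"

```text
time_s: 11.8
tcp_pos: [0.5873, -0.0479, 0.1252]
tool_rot: [0.016, -0.064, 0.998, 0.007]
contact_force: [-2.5, 6.6, 7.7]
width: 0.0
```

```bash
python3 s.py
```

```text
t 11.8 tcp [ 0.5873 -0.0479  0.1252] tab mm [   7.2 -165.9] yaw 7.39 Z [ 0.03   0.016 -0.999] F [-2.45  6.62  7.65] Ft [-1.62  6.88] w 0.0
```

>>> apply_moves:
  moves: "0 0 -0.03 0;0 0.03 -0.04 0;0 0.03 -0.04 0;0 0.03 -0.04 0;0 0 0 0;0 0 0 0"

```text
time_s: 12.55
tcp_pos: [0.57, 0.0397, 0.2778]
tool_rot: [0.014, -0.063, 0.998, 0.007]
contact_force: [0.2, 1.2, -0.6]
width: -0.0001
```

```bash
python3 w.py w2;python3 - <<'E'
from cell import r
from h import *
i=r.camera_info("wrist")
def ax(m,z):
    ys,xs=np.nonzero(m);P=np.array([ray(i,p,z)[:2] for p in zip(xs,ys)])
    w,v=np.linalg.eigh(np.cov(P.T));d=v[:,1]*np.sign(v[0,1])
    return (1000*tab(P.mean(0))).round(1),round(np.degrees(np.arctan2(d[1],d[0])),2)
for d in r.outline_of("wrist","roller_a"): print(round(d["confidence"],2),*ax(d["mask"],.1),d["bbox"])
E
```

```text
t 12.55 tcp [0.57   0.0397 0.2778] tab mm [  0.9 -76.8] yaw 7.23 Z [ 0.027  0.016 -1.   ] F [ 0.22  1.16 -0.61] Ft [0.36 1.12] w -0.0001
0.87 [ -19.8 -159.2] 6.66 [166.3, 27.7, 218.7, 287.4]
0.87 [-12.2 147.8] 6.93 [448.2, 38.9, 540.4, 301.1]
0.81 [-14.3  71.2] 6.88 [382.1, 32.7, 455.5, 301.0]
0.8 [-37.7 -82.6] 6.38 [246.3, 33.5, 290.1, 252.1]
0.76 [-16.9  -6. ] 6.6 [319.7, 37.9, 368.8, 287.1]
```

View pics/w2.png

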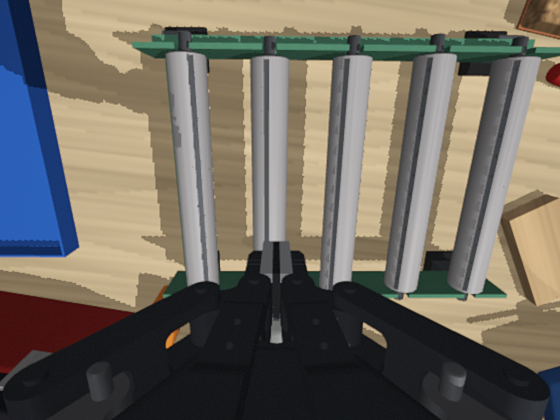

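>>> apply_moves:
  moves: "-0.001 -0.025 0.02 0.003;0 -0.025 0.02 0.003;0 -0.024 0.02 0;0 0 0.015 0;0 0 0 0;0 0 0 0"
  jaw: -0.5

```text
time_s: 13.4
tcp_pos: [0.5797, -0.0362, 0.1928]
tool_rot: [0.009, -0.058, 0.998, 0.009]
contact_force: [-0.5, 1.1, 0.9]
width: 0.0639
```

```bash
python3 w.py w3;python3 - <<'E'
from cell import r
from h import *
i=r.camera_info("wrist");s=r.state()
im=cv2.imread('pics/w3.png')
w,x,y,z=s["tool_rot"]
Z=np.array([2*(x*z+w*y),2*(y*z-w*x),1-2*(x*x+y*y)]);X=np.array([1-2*(y*y+z*z),2*(x*y+w*z),2*(x*z-w*y)]);Y=np.cross(Z,X)
p=s["tcp_pos"]
for k in (0,.019,.06,(p[2]-.106)/-Z[2],(p[2]-.087)/-Z[2]): 
    q=proj(i,p+Z*k);print(k,q.round(1))
# predicted finger-plane line on the roller's top: along tool x
for dx in(-.05,0,.05,.1):
    print(dx,proj(i,p+Z*((p[2]-.087)/-Z[2])+X*dx).round(1), 'edges',proj(i,p+Z*((p[2]-.087)/-Z[2])+X*dx+Y*.019).round(1),proj(i,p+Z*((p[2]-.087)/-Z[2])+X*dx-Y*.019).round(1))
E
```

```text
t 13.4 tcp [ 0.5797 -0.0362  0.1928] tab mm [   1.2 -153.3] yaw 6.63 Z [ 0.017  0.019 -1.   ] F [-0.52  1.13  0.88] Ft [-0.38  1.18] w 0.0639
0 [276.4 273.9]
0.019 [276.4 256. ]
0.06 [276.3 228.8]
0.0868063683406062 [276.3 216.3]
0.10581240920996296 [276.2 209.1]
-0.05 [276.2 264.8] edges [298.3 264.9] [254.1 264.8]
0 [276.2 209.1] edges [299.6 209.1] [252.9 209. ]
0.05 [276.3 146.5] edges [301.1 146.6] [251.5 146.5]
0.1 [276.4  75.9] edges [302.8  76. ] [250.   75.9]
```

View pics/w3.png

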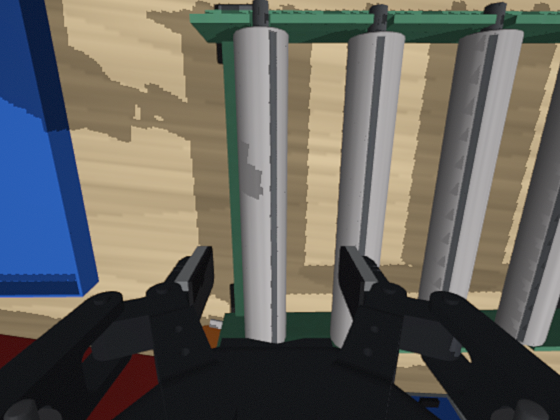

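```bash
python3 - <<'E'
from cell import r
from h import *
i=r.camera_info("wrist");p=r.state()["tcp_pos"]
print(np.array(i["world_from_camera"]).round(3).tolist())
for z in(.087,.097,.106):
  A=ray(i,(262,29),z);B=ray(i,(266,341),z)
  print(z,1000*(tab(A)-tab(p)),1000*(tab(B)-tab(p)))
for q in((215,16),(540,16),(300,322)): 
  print((1000*(tab(ray(i,q,.1))-tab(p))).round(1))
E
```

```text
[[-0.116, -0.951, -0.287, 0.51], [0.993, -0.107, -0.049, -0.047], [0.016, -0.29, 0.957, 0.314], [0.0, 0.0, 0.0, 1.0]]
0.087 [-127.40881169   -7.11425473] [132.21529307  -8.77022381]
0.097 [-124.89321442   -6.87796574] [123.29849132  -8.46101516]
0.106 [-122.62917687   -6.66530565] [115.27336974  -8.18272738]
[-131.5  -36.5]
[-131.  173.]
[101.2  21.5]
```

>>> apply_moves:
  moves: "0 -0.005 0.01 0;0 -0.004 0.02 0;0 0 0.02 0;0 0 0.01 0;0 0 0 0"

```text
time_s: 14.08
tcp_pos: [0.5821, -0.0438, 0.1292]
tool_rot: [0.009, -0.059, 0.998, 0.009]
contact_force: [-0.1, -0.8, -0.1]
width: 0.0641
```

```bash
python3 w.py w4;python3 - <<'E'
from cell import r
from h import *
i=r.camera_info("wrist");s=r.state()
w,x,y,z=s["tool_rot"]
Z=np.array([2*(x*z+w*y),2*(y*z-w*x),1-2*(x*x+y*y)]);X=np.array([1-2*(y*y+z*z),2*(x*y+w*z),2*(x*z-w*y)]);Y=np.cross(Z,X)
p=s["tcp_pos"]
for dx in(0,.05,.1):
    o=p+Z*((p[2]-.087)/-Z[2])+X*dx;print(dx,[proj(i,o+Y*e).round(1).tolist() for e in(-.019,0,.019)])
E
```

```text
t 14.07 tcp [ 0.5821 -0.0438  0.1292] tab mm [   2.6 -161.1] yaw 6.72 Z [ 0.018  0.019 -1.   ] F [-0.12 -0.84 -0.09] Ft [-0.22 -0.82] w 0.0641
0 [[245.0, 238.7], [276.3, 238.7], [307.7, 238.7]]
0.05 [[242.5, 155.5], [276.5, 155.5], [310.4, 155.6]]
0.1 [[239.6, 57.2], [276.6, 57.3], [313.6, 57.3]]
```

View pics/w4.png

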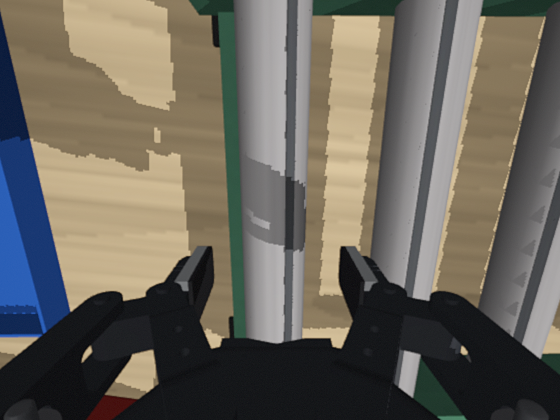

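>>> apply_moves:
  moves: "0.002 -0.002 0.012 0;0 0 0.012 0;0.001 0 0.008 0;0 0 0 0"

```text
time_s: 14.62
tcp_pos: [0.5807, -0.046, 0.0965]
tool_rot: [0.011, -0.059, 0.998, 0.008]
contact_force: [0.2, 0.3, -0.3]
width: 0.0641
```

```bash
python3 s.py
```

```text
t 14.62 tcp [ 0.5807 -0.046   0.0965] tab mm [   1.  -163.1] yaw 6.73 Z [ 0.021  0.018 -1.   ] F [ 0.16  0.34 -0.31] Ft [0.2  0.31] w 0.0641
```

>>> apply_moves:
  moves: "0 0 0.007 0;0 0 0 0;0 0 0 0;0 0 0 0;0 0 0 0;0 0 0 0"
  jaw: 1
  newtons: 30

```text
time_s: 15.38
tcp_pos: [0.5808, -0.0458, 0.0889]
tool_rot: [0.011, -0.059, 0.998, 0.008]
contact_force: [1.2, 0.1, -2.5]
width: 0.0368
```

```bash
python3 s.py
```

```text
t 15.38 tcp [ 0.5808 -0.0458  0.0889] tab mm [   1.1 -163. ] yaw 6.74 Z [ 0.021  0.018 -1.   ] F [ 1.22  0.09 -2.49] Ft [ 1.22 -0.06] w 0.0368
```

>>> apply_moves:
  moves: "0 0 0 0;0 0 0 0;-0.0001 0.0001 -0.006 0;-0.0002 0.0001 -0.008 0;-0.0002 0.0001 -0.008 0;-0.0002 0.0001 -0.008 0;0 0 0 0"
  newtons: 60

```text
time_s: 16.25
tcp_pos: [0.5789, -0.0453, 0.119]
tool_rot: [0.009, -0.059, 0.998, 0.009]
contact_force: [0.1, 0.2, -6.2]
width: 0.0364
```

```bash
python3 s.py;python3 - <<'E'
from cell import r
import cv2
im=r.read_camera("scene");cv2.imwrite('pics/s5.png',cv2.resize(im[120:300,180:440,::-1],None,fx=3,fy=3))
E
```

```text
t 16.25 tcp [ 0.5789 -0.0453  0.119 ] tab mm [  -0.7 -162.3] yaw 6.74 Z [ 0.016  0.019 -1.   ] F [ 0.13  0.15 -6.18] Ft [0.15 0.14] w 0.0364
```

View pics/s5.png

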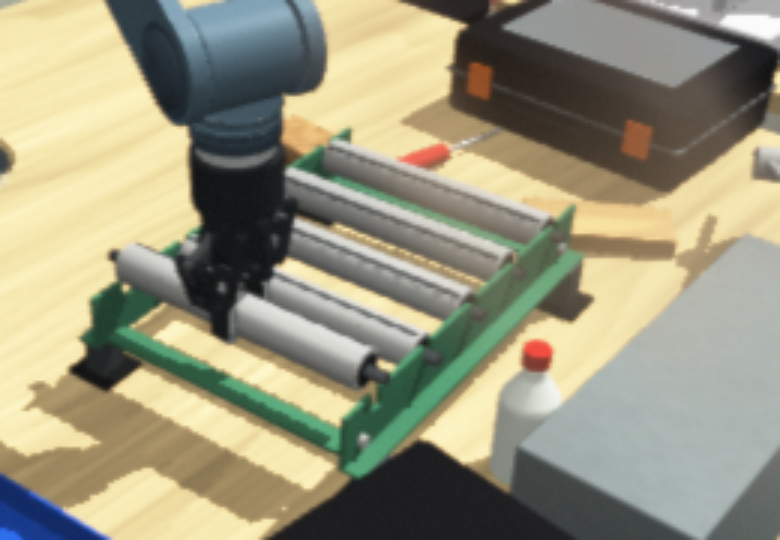

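>>> apply_moves:
  moves: "-0.0002 0.0001 -0.01 0;-0.0003 0.0002 -0.018 0;-0.0002 0.0001 -0.01 0;0.002 -0.01 0 0;0.004 -0.02 0 0;0.006 -0.03 0 0;0.006 -0.03 0 0;0.006 -0.03 0 0;0.006 -0.03 0 0;0.006 -0.03 0 0;0.006 -0.03 0 0;0.004 -0.02 0 0;0.002 -0.01 0 0;0 0 0 0;0 0 0 0"

```text
time_s: 18.18
tcp_pos: [0.5522, -0.3064, 0.1486]
tool_rot: [0.004, -0.056, 0.998, 0.011]
contact_force: [0.1, 0.2, -7.3]
width: 0.0364
```

```bash
python3 w.py w6; python3 - <<'E'
from cell import r
from h import *
i=r.camera_info("wrist");p=r.state()["tcp_pos"]
print((np.array([.5545,-.319])-p[:2]).round(4))
E
```

```text
t 18.18 tcp [ 0.5522 -0.3064  0.1486] tab mm [ -59.5 -418.1] yaw 6.43 Z [ 0.007  0.022 -1.   ] F [ 0.1   0.22 -7.32] Ft [0.13 0.21] w 0.0364
[ 0.0023 -0.0126]
```

View pics/w6.png

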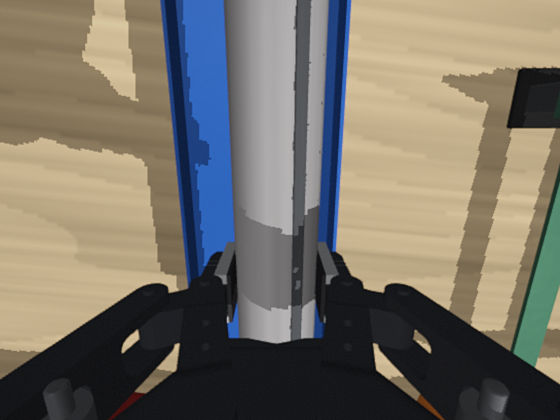

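```bash
python3 - <<'E'
from cell import r
from h import *
i=r.camera_info("wrist");p=r.state()["tcp_pos"]
for a,b in [((162,0),(352,0)),((171.5,100),(345,100)),((182,220),(336.5,220))]:
    A=ray(i,a,.032);B=ray(i,b,.032);a=np.radians(6.4)
    print((1000*(tab(A,p[:2],a))).round(1),(1000*tab(B,p[:2],a)).round(1),np.linalg.norm(A-B).round(4))
E
```

```text
[-148.9  -77.8] [-150.    55.6] 0.1335
[-82.9 -77.7] [-83.3  55.2] 0.1329
[ 13.9 -78.2] [14.6 54.6] 0.1328
```

>>> apply_moves:
  moves: "-0.001 -0.004 0 0;-0.001 -0.005 0.01 0;0 -0.002 0.018 0;0.0002 -0.0004 0.018 0;0.0002 -0.0004 0.018 0;0.0002 -0.0004 0.018 0;0.0001 -0.0003 0.01 0;0 0 0.006 0;0 0 0 0"

```text
time_s: 19.35
tcp_pos: [0.5554, -0.3146, 0.0414]
tool_rot: [0.003, -0.057, 0.998, 0.012]
contact_force: [-0.1, -0.1, -7.3]
width: 0.0363
```

```bash
python3 s.py; python3 - <<'E'
from cell import r
from h import *
i=r.camera_info("wrist");p=r.state()["tcp_pos"]
im=r.read_camera("wrist");cv2.imwrite('pics/w7.png',im[:,:,::-1])
print("tray rel",(1000*tab([.5535,-.3186],p[:2],np.radians(6.4))).round(1))
E
```

```text
t 19.35 tcp [ 0.5554 -0.3146  0.0414] tab mm [ -57.3 -426.6] yaw 6.59 Z [ 0.005  0.024 -1.   ] F [-0.06 -0.11 -7.3 ] Ft [-0.07 -0.1 ] w 0.0363
tray rel [-2.4 -3.8]
```

View pics/w7.png

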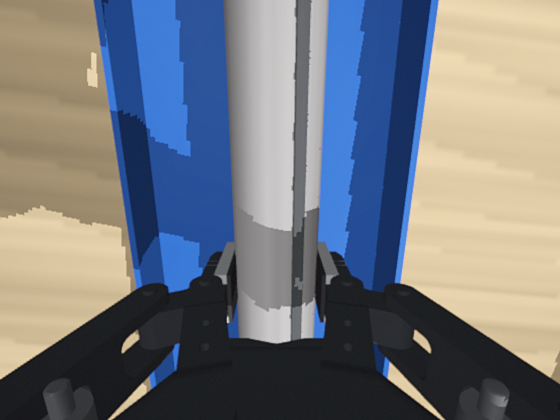

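>>> apply_moves:
  moves: "0 -0.003 0.006 0;0 0 0.005 0;0 0 0.003 0;0 0 0.0015 0"

```text
time_s: 19.9
tcp_pos: [0.5574, -0.3187, 0.0274]
tool_rot: [0.005, -0.057, 0.998, 0.01]
contact_force: [0.7, -0.9, -6.4]
width: 0.0364
```

```bash
python3 s.py
```

```text
t 19.9 tcp [ 0.5574 -0.3187  0.0274] tab mm [ -55.9 -430.9] yaw 6.59 Z [ 0.008  0.021 -1.   ] F [ 0.73 -0.91 -6.43] Ft [ 0.61 -0.99] w 0.0364
```

>>> apply_moves:
  moves: "0 0 0.0015 0;0 0 0.0012 0;0 0 0.001 0"

```text
time_s: 20.27
tcp_pos: [0.5575, -0.3187, 0.0241]
tool_rot: [0.005, -0.057, 0.998, 0.01]
contact_force: [-3.4, 2.1, -0.5]
width: 0.0361
```

```bash
python3 s.py
```

```text
t 20.27 tcp [ 0.5575 -0.3187  0.0241] tab mm [ -55.8 -430.9] yaw 6.59 Z [ 0.008  0.021 -1.   ] F [-3.37  2.09 -0.47] Ft [-3.08  2.49] w 0.0361
```

>>> apply_moves:
  moves: "0 0 0.001 0;0 0 0.001 0"

```text
time_s: 20.52
tcp_pos: [0.5575, -0.3187, 0.024]
tool_rot: [0.004, -0.058, 0.998, 0.011]
contact_force: [-5.4, 2.5, 2.0]
width: 0.0365
```

```bash
python3 s.py
```

```text
t 20.52 tcp [ 0.5575 -0.3187  0.024 ] tab mm [ -55.7 -430.9] yaw 6.6 Z [ 0.007  0.022 -1.   ] F [-5.38  2.46  2.  ] Ft [-5.04  3.11] w 0.0365
```

>>> apply_moves:
  moves: "0 0 0 0;0 0 0 0;0 0 0 0"
  jaw: 0.02
  newtons: 20

```text
time_s: 20.9
tcp_pos: [0.5602, -0.3208, 0.0272]
tool_rot: [0.007, -0.057, 0.998, 0.008]
contact_force: [-0.1, 0.5, -0.4]
width: 0.0417
```

>>> apply_moves:
  moves: "0 0 0 0;0 0 0 0;0 0 0 0"
  jaw: -0.36

```text
time_s: 21.28
tcp_pos: [0.5607, -0.3212, 0.0277]
tool_rot: [0.008, -0.057, 0.998, 0.008]
contact_force: [-0.0, 0.5, 0.9]
width: 0.0583
```

```bash
python3 w.py w8
```

```text
t 21.27 tcp [ 0.5607 -0.3212  0.0277] tab mm [ -52.9 -433.8] yaw 6.59 Z [ 0.015  0.016 -1.   ] F [-0.02  0.55  0.86] Ft [0.05 0.55] w 0.0583
```

View pics/w8.png

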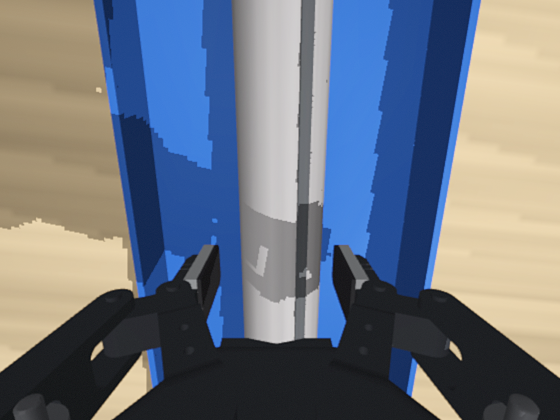

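>>> apply_moves:
  moves: "-0.0001 0.0002 -0.01 0;-0.0003 0.0003 -0.02 0;-0.0005 0.0005 -0.03 0;-0.0005 0.0005 -0.04 0;0 0 -0.04 0;0 0 -0.04 0;0.04 0 0 0;0.04 0 0 0;0.04 0 0 0;0 0 0 0;0 0 0 0;0 0 0 0;0 0 0 0"

```text
time_s: 22.95
tcp_pos: [0.4411, -0.3383, 0.2296]
tool_rot: [0.015, -0.059, 0.998, -0.001]
contact_force: [-0.0, -0.5, -0.5]
width: 0.0581
```

```bash
python3 s.py;python3 - <<'E'
from cell import r
import cv2
im=r.read_camera("top");cv2.imwrite('pics/t9.png',cv2.resize(im[120:300,140:440,::-1],None,fx=2.6,fy=2.6))
E
```

```text
t 22.95 tcp [ 0.4411 -0.3383  0.2296] tab mm [-173.8 -435.9] yaw 6.77 Z [ 0.03  0.   -1.  ] F [-0.04 -0.47 -0.52] Ft [-0.09 -0.46] w 0.0581
```

View pics/t9.png

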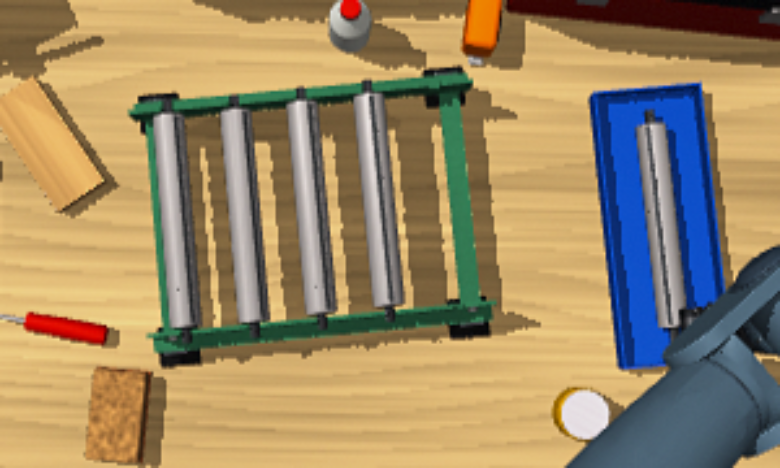

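```bash
python3 -c "
from cell import r
print(r.hand_in())"
```

```text
the job is handed in; nothing more can be done
None
```

The seized roller is out of the table and lying in the blue tray, and the job was handed in at about 23 s of the 64 s limit.

**Finding it:** I drew a fingertip across the top of each roller. Four turned freely, with about 1 N of sideways drag or less. The end roller nearest the tray (y = −160) dragged 6.9 N under 7.7 N of pressing. The wrist picture agreed: its weld seam had not moved, while the other four had.

**Lifting and placing:** I gripped it at mid-length and raised it straight out of its slots. The scene picture showed both ends clear. I lowered it until the load came off at the expected height, then opened the fingers and backed straight up.

**Last checks:** The final top picture shows the roller along the tray. The four good rollers are in their slots with their seams turned, and the bench items in view have not moved.
- **Not in view:** the arm hid the near end of the roller and part of the tray. The spanner was outside that picture, but the gripper never worked near it.
- **First stroke too light:** my first stroke on the y = −160 roller pressed only about 1 N, so I repeated it harder to be sure.
- **Tilt:** the tool's tilt crept by about 0.8° during the carry, so the roller may have been that far off level.

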